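# Turn the stepped block nose-on to the fixed file

## Task

The long side of the stepped steel block is done and its narrow nose is next: turn the block about a quarter turn so that the end of the nose meets the face of the file fixed across the filing board, square to it, lying flat on the board, and let go. Leave the plain block beside it where it is.

Things in the scene. Friction and masses are not known exactly. Their poses are not given: they have to be found in the camera images.
- blank_mid (a point): Stepped block to turn: bare steel, 0.5-0.8 kg, flat on the board. Shank 60 long, 32 wide, 32 high; from the middle of its end sticks a nose 30 long, 16 wide, 32 high (90 mm in all). Point: centre of the shank, 16 mm above its underside, the place to grip (across 32 mm). x axis along the block to the nose, z up. At the start the nose points left along the file within 25 degrees.
- nose_end (a point): Centre of the flat end face of the stepped block's nose, at half height, 60 mm from blank_mid along its x axis. Same axes as blank_mid. At the start it is well clear of the file.
- file_face (a point): Fixed hardwood board 220 x 340, 16 mm thick; across its far end a fixed dark file on edge, 320 long, 10 thick, 26 high above the board, wooden handle past the right end. Point: on the file's near face, mid-length, at the board's top. x square to the face, into the file, away from the robot; y along it to the left; z up. A steel stub (22 dia., 20 high) stands 170 mm before it.
- plain_mid (a point): Plain block to leave alone: bare steel bar 90 x 32 x 32 mm without a nose, lying flat on the other half of the board (left or right, it varies). Point: its centre; x along its length, z up.
Not all that is in view belongs to the job. Leave any blue or pink look-alike of the part that bears blank_mid alone.

How it is judged:
By the outcome, as a careful person would: the job done as asked, in the order asked, and still so for the second after the job is handed in, with the robot touching nothing.
It also fails if it takes over 32 s, if anything falls off the work surface, if the arm or the gripper's body presses on something with over 40 N, if the wrist force passes 120 N, or if a joint passes its speed limit or range.

## Robot

A 6-joint arm with a two-finger parallel gripper is mounted at the origin on the work surface. World frame = base frame: x ahead of the robot, y to its left, z up, the work surface at z = 0. Lengths are in m, angles in degrees, forces in N, time in s.
With the tool pointing down it reaches from about 0.4 to 0.825 m from the base axis. Payload 7 kg.
Tool frame: the origin (TCP) lies at the very end of the fingers, on their centre line; the grasp point (between the pads) lies 19 mm behind it; x points along the fingers, y is the direction in which the jaws open and shut, and the axes are right-handed (so a half turn about x gives the same grasp; the last joint's range is limited). The gripper opens to 88 mm and grips with 3 to 60 N. Pads are 19 mm wide; open, the fingers measure 130 mm over their backs; the gripper's body (78 mm by 193 mm) begins 47 mm behind the grasp point.
Start: joints at [79.59, 20.546, 0.682, 0, -70.136, -16.507], TCP at [0.306, 0.602, 0.227] pointing down, gripper open.
Joint ranges: [-176.03, 176.03], [-82.01, 121.73], [-58.28, 71.71], [-173.87, 95.51], [-174.79, -0.11], [-173.66, 173.66]. Speed limits (degrees/s): [136.94, 136.94, 172.46, 180, 180, 180].

## Interface

Orientations are given as [roll, pitch, yaw] about the fixed x, y, z axes, in that order (R = Rz(yaw) Ry(pitch) Rx(roll)).
In Python, from plant import monitor, eyes, ticket gives the robot as it stands. The module is installed in compiled form; this text tells all that it offers.
- The arm moves only by the shell command python3 -m crank 'ROWS'. ROWS is JSON, a list of rows, each an object with "linear": the shift along the world's x, y, z in units of 60 mm (1.0 is 60 mm), a list of three; "rot": the turn, a rotation vector about the world's x, y, z in units of 5 degrees (1.0 is 5 degrees), a list of three; "hand": the opening, from 0 (shut) to 1 (fully open). In form: [{"linear": [tx, ty, tz], "rot": [ax, ay, az], "hand": hand}, ...]. A call has 1 to 20 rows; each row shifts and turns the pose as measured when the row begins; what a row does not reach is not made up. A row lasts 1/8 s, in which the tool goes at most 62.5 mm and 10.7 degrees, less where a joint would pass 70% of its speed; a pose out of reach is approached as far as the arm can. A call is refused whole if a number of a shift passes 1 or a number of a turn 1, either way. A call with a gripper value outside its range is refused whole. The fingers move at their own pace and stop on an object; the grip force is fixed at half the most. Time passes only in rows, so rows that do not move let the fingers close. It gives the time, the measured TCP pose, the force and the opening at its end, in the units of the state.
- monitor.get_obs(): the state, without advancing time (a new reading comes with each control period).
- eyes.snapshot(name): name is "scene" or "top" or "wrist"; returns a dict with "image" (420x560x3 uint8, red, green, blue), "depth" (420x560 float32, m along the optical axis (not along the pixel's ray), 0 where there is no reading), "K" (3x3 intrinsics, pixels), "k1" (the pictures are not rectified: a ray, as slopes to the right and down, at radius r is drawn at 1 + k1 r^2 times it, then the intrinsics apply), "camera_from_world" (4x4, takes a point from world to camera coordinates); the wrist camera has in their place "hand_eye" (4x4, takes a point from camera to tool coordinates, whose origin is the TCP and whose axes are the tool frame's). Camera axes: x right, y up, looking along -z (the intrinsics and any distortion apply to the point x, -y, -z); pixel columns grow to the right and rows downward; lengths in m; the calibration is good to about 2 mm. A picture is of the moment at which its call begins: read the wrist's pose just before it.
- ticket.close_job(): hands the job in, once; it reports no verdict.
The state is a dict: "clock": time; "joint_pos": joint angles; "qvel": joint speeds; "tau": joint torques, N m; "tool_pos": TCP position; "orientation": TCP orientation; "force": force on the tool from outside, world axes, zero at the start; "moment": the same for the moment, N m; "opening": finger opening in m.
Only numpy, scipy, OpenCV 4.12 (cv2) and the standard library are available. Lean on these libraries where they do the work, as an engineer would, in place of code of your own. Each camera call takes 0.05 s, during which the arm holds its last target.

## Working session

There is one attempt and no reset: what is moved stays moved. The work goes in short steps, Python scripts to look and compute and a shell command to move; the robot and the scene stay as the last step left them, time stands still between calls to the robot, and variables do not carry over. Pictures are saved under pics/ and viewed, and the job is handed in when it is done.

```bash
mkdir -p pics; cat > h.py <<'E'
import numpy as np, cv2
from plant import monitor, eyes, ticket
from scipy.spatial.transform import Rotation as R
def snap(n):
    o=monitor.get_obs(); s=eyes.snapshot(n); s['obs']=o
    if 'hand_eye' in s:
        T=np.eye(4); T[:3,:3]=R.from_euler('xyz',o['orientation'],degrees=True).as_matrix(); T[:3,3]=o['tool_pos']
        s['wfc']=T@np.array(s['hand_eye'])
    else: s['wfc']=np.linalg.inv(np.array(s['camera_from_world']))
    return s
def rays(s,px):
    px=np.asarray(px,float).reshape(-1,2);K=np.array(s['K']);k=s['k1']
    d=np.c_[(px[:,0]-K[0,2])/K[0,0],(px[:,1]-K[1,2])/K[1,1]]
    u=d.copy()
    for _ in range(20): u=d/(1+k*(u**2).sum(1,keepdims=True))
    return np.c_[u[:,0],-u[:,1],-np.ones(len(u))]
def onplane(s,px,z):
    r=rays(s,px)@s['wfc'][:3,:3].T; c=s['wfc'][:3,3]
    return c+r*((z-c[2])/r[:,2])[:,None]
def bydepth(s,px):
    px=np.asarray(px).reshape(-1,2).astype(int)
    r=rays(s,px)*s['depth'][px[:,1],px[:,0]][:,None]
    return r@s['wfc'][:3,:3].T+s['wfc'][:3,3]
def save(s,f): cv2.imwrite('pics/'+f,cv2.cvtColor(s['image'],cv2.COLOR_RGB2BGR))
E
python3 - <<'E'
from h import *
for n in('top','scene','wrist'):
    s=snap(n);save(s,n+'0.png')
    np.savez(n+'0.npz',**{k:np.array(s[k]) for k in('image','depth','K','k1','wfc')})
print(monitor.get_obs())
E
```

```text
{'clock': 0.15, 'joint_pos': array([ 7.95911565e+01,  2.05816851e+01,  6.45335641e-01, -1.39832005e-02,
       -7.01345391e+01, -1.65066966e+01]), 'qvel': array([ 0.06176237, -0.12552414,  0.17051512,  0.05866252,  0.00208069,
       -0.00632529]), 'tau': array([-1.08222113e-03, -5.83275712e+01,  2.93291473e+01,  7.00119942e+00,
        8.77981569e-03, -1.06872969e-04]), 'tool_pos': array([0.30542019, 0.60154024, 0.22583986]), 'orientation': array([  96.0014539 ,   89.92790247, -110.91884601]), 'force': array([-0.0901164 , -0.19697552,  0.36826999]), 'moment': array([ 0.00584233,  0.00346757, -0.01594113]), 'opening': 0.08756988239308006}
```

View pics/top0.png

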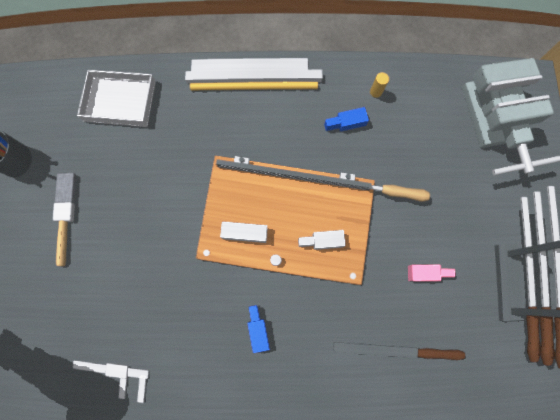

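View pics/scene0.png

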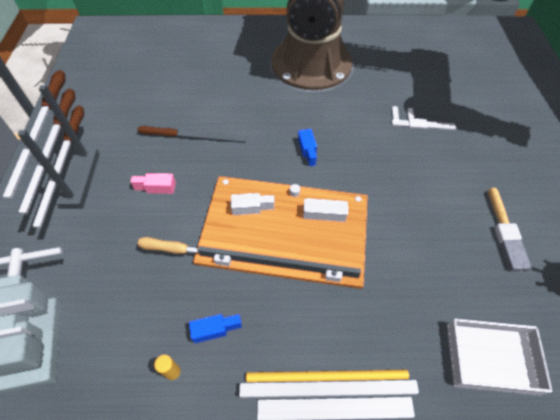

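Top view: there are four candidates. The bare-steel stepped block is at about (325,240) with its nose left at (307,241). The plain bar is at (244,232), the blue look-alikes at (347,120) and (258,330), and the pink one at (432,273). Only the first is bare steel with a nose on the board, so I'll confirm it in a crop and measure.

```bash
python3 - <<'E'
from h import *
def ld(n): return dict(np.load(n+'0.npz'))
s=ld('top')
im=cv2.cvtColor(s['image'],cv2.COLOR_RGB2BGR)
cv2.imwrite('pics/crop_top.png',cv2.resize(im[145:295,185:385],None,fx=4,fy=4,interpolation=cv2.INTER_CUBIC))
print('cam',s['wfc'][:3,3])
for p in [(325,240),(307,241),(244,232),(276,260),(290,200),(240,165),(360,190)]: print(p,bydepth(s,p).round(4))
w=ld('scene'); im2=cv2.cvtColor(w['image'],cv2.COLOR_RGB2BGR)
cv2.imwrite('pics/crop_sc.png',cv2.resize(im2[165:295,180:380],None,fx=4,fy=4,interpolation=cv2.INTER_CUBIC))
E
```

```text
cam [ 0.41011493 -0.06335507  0.94963948]
(325, 240) [[ 0.5108 -0.1631  0.046 ]]
(307, 241) [[ 0.5093 -0.1277  0.0445]]
(244, 232) [[ 0.528  -0.0037  0.045 ]]
(276, 260) [[ 0.4733 -0.0665  0.0322]]
(290, 200) [[ 0.5977 -0.0963  0.0149]]
(240, 165) [[0.6659 0.0053 0.0408]]
(360, 190) [[ 0.6185 -0.2428  0.0129]]
```

View pics/crop_top.png

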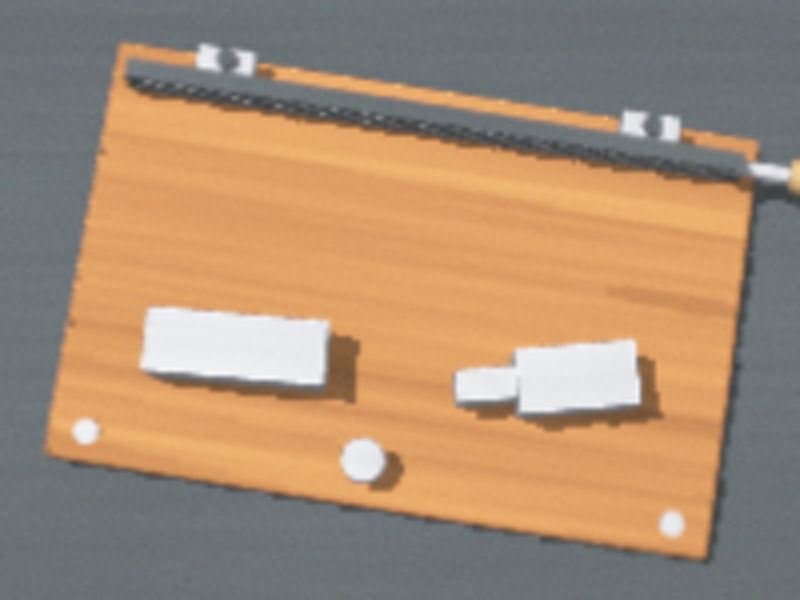

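View pics/crop_sc.png

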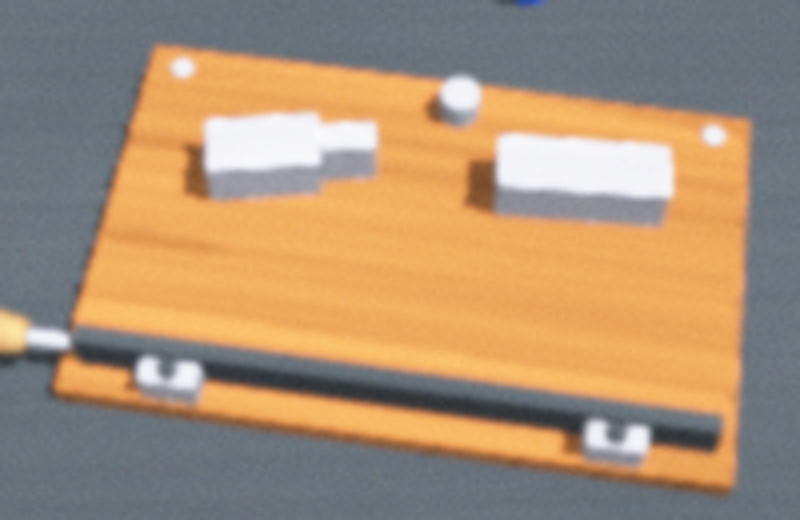

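View pics/wrist0.png

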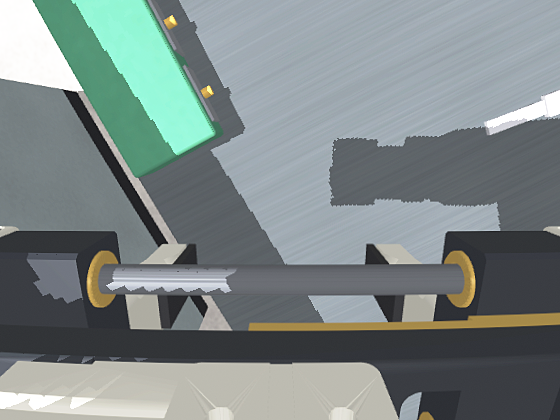

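The crop confirms it: the stepped steel block is right of centre, with its nose left at crop (485,385). The plain bar is on the left and the stub at (362,460). Next I'll measure the poses.

```bash
python3 - <<'E'
from h import *
def ld(n): return dict(np.load(n+'0.npz'))
def lineang(d): return np.degrees(np.arctan2(d[1],d[0]))
for n in('top','scene'):
    s=ld(n); hsv=cv2.cvtColor(s['image'],cv2.COLOR_RGB2HSV)
    H,W=s['depth'].shape; uu,vv=np.meshgrid(np.arange(W),np.arange(H))
    P=bydepth(s,np.c_[uu.ravel(),vv.ravel()]).reshape(H,W,3)
    reg=(P[...,0]>.42)&(P[...,0]<.72)&(P[...,1]>-.30)&(P[...,1]<.12)
    # steel tops
    m=((hsv[...,1]<60)&(hsv[...,2]>(190))&reg).astype(np.uint8)
    cs,_=cv2.findContours(m,cv2.RETR_EXTERNAL,cv2.CHAIN_APPROX_NONE)
    for c in cs:
        if cv2.contourArea(c)<60: continue
        c=c.reshape(-1,2); w=onplane(s,c,.048)[:,:2]
        r=cv2.minAreaRect((w*1000).astype(np.float32)); print(n,'steel',c.mean(0),r)
        mm=np.zeros_like(m);cv2.drawContours(mm,[c.reshape(-1,1,2)],-1,1,-1)
        # shank/nose: PCA of filled
        ys,xs=np.nonzero(mm); q=onplane(s,np.c_[xs,ys],.048)[:,:2]
        mu=q.mean(0);U=np.linalg.svd(q-mu,full_matrices=False)[2][0]
        print('   pca',mu.round(4),lineang(U), 'ext',((q-mu)@U).min(),((q-mu)@U).max())
    # file dark
    d=((hsv[...,2]<110)&reg&(hsv[...,1]<130)).astype(np.uint8)
    d=((P[...,2]>.03)&reg&(P[...,0]>.57)&(P[...,0]<.7)).astype(np.uint8)&(hsv[...,2]<150)
    d=d.astype(np.uint8)
    cs,_=cv2.findContours(d,cv2.RETR_EXTERNAL,cv2.CHAIN_APPROX_NONE)
    for c in cs:
        if cv2.contourArea(c)<100: continue
        c=c.reshape(-1,2); w=onplane(s,c,.042)[:,:2]
        print(n,'file',cv2.minAreaRect((w*1000).astype(np.float32)))
    np.save(n+'P.npy',P)
    o=(((hsv[...,0]<25)&(hsv[...,1]>100)&reg)).astype(np.uint8)
    o=cv2.morphologyEx(o,cv2.MORPH_CLOSE,np.ones((15,15)))
    cs,_=cv2.findContours(o,cv2.RETR_EXTERNAL,cv2.CHAIN_APPROX_NONE);c=max(cs,key=cv2.contourArea).reshape(-1,2)
    print(n,'board',cv2.minAreaRect((onplane(s,c,.016)[:,:2]*1000).astype(np.float32)))
    print('z med board',np.median(P[...,2][(o>0)]))
E
```

```text
top steel [275.1 259.5] ((473.20465087890625, -64.46943664550781), (19.477649688720703, 17.534351348876953), 89.58145141601562)
   pca [ 0.4732 -0.0648] -63.46743692215179 ext -0.010334614734080282 0.010580057054542989
top steel [322.53846154 239.08547009] ((512.1973266601562, -155.72117614746094), (31.49466323852539, 89.23036193847656), 4.280717849731445)
   pca [ 0.5127 -0.1617] 94.21459085764914 ext -0.038617916866598566 0.050609635873107954
top steel [243.39830508 230.95762712] ((529.9638671875, -2.0493125915527344), (89.37503051757812, 31.625186920166016), 84.88282775878906)
   pca [ 0.5298 -0.0021] -95.15832784013125 ext -0.044808409948929685 0.044568436888167924
top file ((652.2244873046875, -104.47373962402344), (318.41461181640625, 25.709819793701172), 80.78643798828125)
top board ((556.0330810546875, -105.73291015625), (374.8039855957031, 219.61038208007812), 80.5953598022461)
z med board 0.014460114522822642
scene steel [325.90740741 206.26851852] ((529.5712280273438, -2.6577720642089844), (90.48723602294922, 35.309783935546875), 84.53012084960938)
   pca [ 0.5298 -0.0023] 84.06303452801822 ext -0.045711675435103405 0.04476746663737463
scene steel [251.95238095 199.96190476] ((512.1424560546875, -155.80734252929688), (35.651390075683594, 88.71354675292969), 3.007356643676758)
   pca [ 0.5125 -0.1607] 93.59292572374001 ext -0.03955631184205269 0.049356413456491895
scene file ((653.3287353515625, -104.73776245117188), (316.4219970703125, 18.648319244384766), 80.46807098388672)
scene board ((557.9063720703125, -106.97463989257812), (378.07659912109375, 225.00347900390625), 80.53743743896484)
z med board 0.016042937223489595
```

```bash
python3 - <<'E'
from h import *
def ld(n): return dict(np.load(n+'0.npz'))
a=np.radians(-9.45);n=np.array([np.cos(a),np.sin(a)]);t=np.array([-n[1],n[0]])
def proj(s,p):
    c=(np.linalg.inv(s['wfc'])@np.r_[p,1])[:3]; x=np.array([c[0],-c[1]])/-c[2]; x=x*(1+s['k1']*(x@x)); K=s['K']
    return K[:2,:2]@x+K[:2,2]
for nm in('top','scene'):
    s=ld(nm)
    for z in (.042,):
      print(nm,'z',z)
      for L in (-.19,-.14,-.1,-.06,-.0):   # t-coordinate
        row=[]
        for d in np.arange(.628,.682,.002):
            p=proj(s,np.r_[n*d+t*L,z]); row.append(int(cv2.getRectSubPix(s['image'],(1,1),tuple(map(float,p))).mean()))
        print(L,row)
    im=cv2.cvtColor(s['image'],cv2.COLOR_RGB2BGR)
    b=(150,200,230,330) if nm=='top' else (235,290,190,370)
    cv2.imwrite(f'pics/file_{nm}.png',cv2.resize(im[b[0]:b[1],b[2]:b[3]],None,fx=(8 if nm=='top' else 4),fy=8 if nm=='top' else 4,interpolation=cv2.INTER_NEAREST))
E
```

```text
top z 0.042
-0.19 [113, 112, 109, 94, 75, 69, 73, 85, 111, 143, 163, 176, 189, 194, 197, 190, 177, 159, 128, 114, 111, 111, 111, 110, 112, 111, 109, 111]
-0.14 [172, 167, 163, 161, 159, 159, 153, 136, 99, 84, 76, 86, 104, 117, 119, 120, 130, 149, 156, 154, 135, 115, 112, 113, 112, 112, 113, 113]
-0.1 [172, 167, 164, 162, 160, 159, 154, 135, 98, 86, 77, 88, 107, 117, 117, 122, 146, 201, 211, 178, 173, 187, 188, 154, 119, 112, 113, 114]
-0.06 [172, 168, 166, 164, 161, 159, 155, 133, 98, 84, 81, 93, 101, 113, 116, 118, 128, 158, 166, 164, 136, 118, 116, 116, 115, 112, 111, 111]
-0.0 [173, 168, 168, 167, 167, 164, 161, 129, 91, 87, 72, 83, 104, 113, 114, 115, 128, 152, 168, 171, 160, 122, 110, 112, 113, 111, 113, 113]
scene z 0.042
-0.19 [119, 120, 121, 118, 118, 120, 119, 116, 116, 117, 133, 158, 182, 199, 206, 208, 206, 201, 192, 182, 166, 140, 108, 78, 63, 68, 86, 100]
-0.14 [170, 168, 166, 169, 174, 179, 181, 181, 181, 179, 173, 161, 141, 124, 121, 113, 94, 72, 60, 58, 66, 90, 134, 164, 174, 172, 166, 164]
-0.1 [165, 166, 165, 169, 175, 179, 181, 181, 182, 179, 173, 161, 139, 126, 121, 115, 115, 136, 171, 192, 191, 191, 209, 221, 205, 172, 149, 148]
-0.06 [166, 168, 166, 168, 172, 176, 180, 182, 182, 178, 173, 158, 138, 122, 116, 110, 92, 70, 59, 59, 65, 88, 132, 165, 177, 178, 177, 174]
-0.0 [165, 166, 165, 167, 168, 173, 179, 182, 183, 180, 173, 159, 136, 119, 112, 104, 89, 71, 58, 53, 62, 91, 134, 167, 178, 178, 178, 178]
```

View pics/file_top.png

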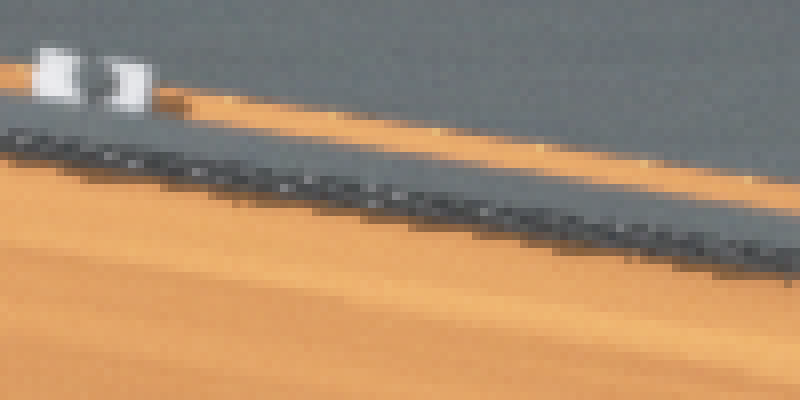

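```bash
python3 - <<'E'
from h import *
o=monitor.get_obs();M=R.from_euler('xyz',o['orientation'],degrees=True).as_matrix()
print(M.round(4)); ya=np.degrees(np.arctan2(M[1,1],M[0,1]));print('tool y angle',ya,'J1,J6',o['joint_pos'][[0,5]])
b=np.radians(94);x=np.array([np.cos(b),np.sin(b)])
g=np.array([.5122,-.1557])-x*.015+x*.007
print('grasp',g,'delta units',(np.r_[g,.21]-o['tool_pos'])/.06)
E
```

```text
[[-4.000e-04 -4.528e-01 -8.916e-01]
 [-1.200e-03 -8.916e-01  4.528e-01]
 [-1.000e+00  1.300e-03 -1.000e-04]]
tool y angle -116.92030462298204 J1,J6 [ 79.59115651 -16.50669662]
grasp [ 0.51275805 -0.16368051] delta units [  3.45563102 -12.75367922  -0.26399771]
```

```bash
python3 -m crank '[{"linear":[0.24,-0.9,0],"rot":[0,0,-0.85],"hand":1},{"linear":[0.24,-0.9,0],"rot":[0,0,-0.85],"hand":1},{"linear":[0.24,-0.9,0],"rot":[0,0,-0.85],"hand":1},{"linear":[0.24,-0.9,0],"rot":[0,0,-0.85],"hand":1},{"linear":[0.24,-0.9,0],"rot":[0,0,-0.85],"hand":1},{"linear":[0.24,-0.9,0],"rot":[0,0,-0.85],"hand":1},{"linear":[0.24,-0.9,0],"rot":[0,0,-0.85],"hand":1},{"linear":[0.24,-0.9,0],"rot":[0,0,-0.85],"hand":1},{"linear":[0.24,-0.9,0],"rot":[0,0,-0.85],"hand":1},{"linear":[0.24,-0.9,0],"rot":[0,0,-0.85],"hand":1},{"linear":[0.24,-0.9,0],"rot":[0,0,-0.85],"hand":1},{"linear":[0.24,-0.9,0],"rot":[0,0,-0.85],"hand":1},{"linear":[0.24,-0.9,0],"rot":[0,0,-0.85],"hand":1},{"linear":[0,0,0],"rot":[0,0,0],"hand":1}]'
python3 - <<'E'
from h import *
s=snap('wrist');save(s,'wrist1.png')
np.savez('wrist1.npz',**{k:np.array(s[k]) for k in('image','depth','K','k1','wfc')})
o=s['obs'];M=R.from_euler('xyz',o['orientation'],degrees=True).as_matrix()
print(o['clock'],o['tool_pos'],M[:,0].round(4),np.degrees(np.arctan2(M[1,1],M[0,1])),s['wfc'][:3,3],o['joint_pos'].round(1))
E
```

```text
clock: 1.9
tool_pos: [0.4926, -0.124, 0.2229]
orientation: [110.3, 89.8, -153.6]
force: [-0.3, -0.3, -1.0]
opening: 0.0876
1.9 [ 0.49256103 -0.12403392  0.22287906] [-0.0025 -0.0012 -1.    ] -173.89528631148022 [ 0.50068457 -0.18967894  0.38068032] [  8.1   4.9 -20.3   0.1 -64.9  -2. ]
```

View pics/wrist1.png

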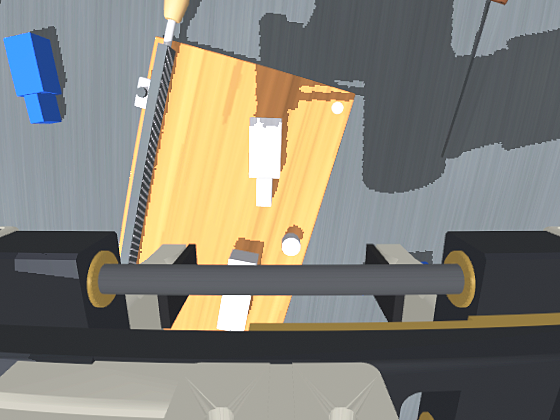

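The wrist view shows the shank top at about (265,148) with the nose ending at (264,205). The file runs down the left from (172,40) to (128,262), and the stub is at (291,244). I'll refine the block pose and file face from this view.

```bash
python3 - <<'E'
from h import *
s=dict(np.load('wrist1.npz'));im=cv2.cvtColor(s['image'],cv2.COLOR_RGB2BGR)
cv2.imwrite('pics/w1crop.png',cv2.resize(im[20:270,110:360],(750,750))[:600])
cv2.imwrite('pics/w1blk.png',cv2.resize(im[100:220,220:310],None,fx=5,fy=5,interpolation=cv2.INTER_NEAREST))
hsv=cv2.cvtColor(im,cv2.COLOR_BGR2HSV)
m=((hsv[...,1]<40)&(hsv[...,2]>225)).astype(np.uint8);m[:100]=0;m[215:]=0;m[:,:235]=0;m[:,300:]=0
ys,xs=np.nonzero(m);print(len(xs))
sh=m.copy();sh[174:]=0
for nm,mm in(('all',m),('shank',sh)):
    cs,_=cv2.findContours(mm,cv2.RETR_EXTERNAL,cv2.CHAIN_APPROX_NONE);c=max(cs,key=cv2.contourArea).reshape(-1,2)
    print(nm,c.min(0),c.max(0),cv2.minAreaRect((onplane(s,c,.048)[:,:2]*1000).astype(np.float32)))
# stub
print('depth z shank',bydepth(s,[(265,150),(264,195),(215,150)]).round(4))
a=np.radians(-9.45);n=np.array([np.cos(a),np.sin(a)]);t=np.array([-n[1],n[0]])
def proj(s,p):
    c=(np.linalg.inv(s['wfc'])@np.r_[p,1])[:3]; x=np.array([c[0],-c[1]])/-c[2]; x=x*(1+s['k1']*(x@x)); K=s['K']
    return K[:2,:2]@x+K[:2,2]
for L in (-.16,-.12,-.08,-.04):
    print(L,[int(cv2.getRectSubPix(s['image'],(1,1),tuple(map(float,proj(s,np.r_[n*d+t*L,.042])))).mean()) for d in np.arange(.63,.676,.002)])
E
```

```text
2142
all [249 118] [281 206] ((513.0013427734375, -155.92095947265625), (31.653409957885742, 88.94705963134766), 4.034253120422363)
shank [249 118] [281 173] ((513.9124145507812, -173.156005859375), (31.680946350097656, 54.620182037353516), 4.894583225250244)
depth z shank [[ 0.5134 -0.1694  0.0471]
 [ 0.5099 -0.1237  0.0496]
 [ 0.5698 -0.1616  0.0146]]
-0.16 [177, 176, 175, 175, 162, 150, 114, 115, 121, 122, 215, 255, 255, 254, 173, 170, 171, 168, 151, 151, 153, 155, 153, 156]
-0.12 [204, 203, 201, 200, 198, 179, 119, 74, 137, 55, 193, 143, 166, 166, 166, 165, 172, 218, 196, 188, 194, 176, 152, 156]
-0.08 [205, 205, 203, 202, 199, 158, 127, 146, 66, 69, 203, 125, 167, 162, 163, 161, 201, 207, 163, 157, 156, 159, 154, 151]
-0.04 [205, 205, 204, 204, 205, 149, 118, 71, 55, 114, 124, 127, 163, 160, 160, 158, 197, 209, 162, 151, 150, 153, 153, 154]
```

View pics/w1blk.png

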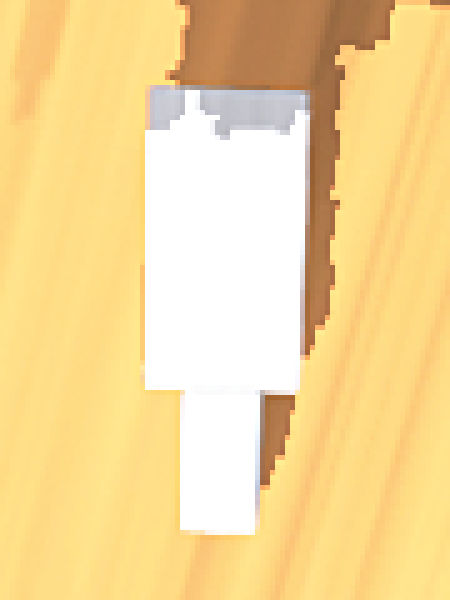

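View pics/w1crop.png

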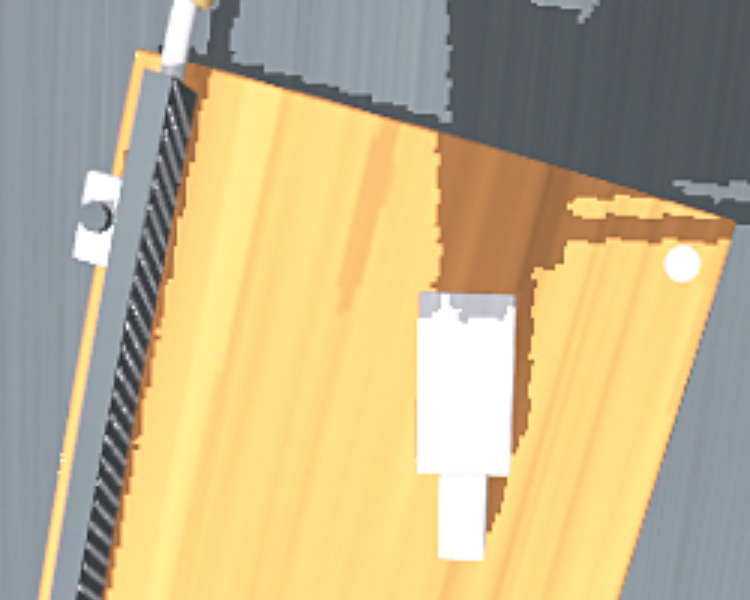

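```bash
python3 -m crank '[{"linear":[0.175,-0.325,-0.4],"rot":[0,0,-0.2],"hand":1},{"linear":[0.175,-0.325,-0.6],"rot":[0,0,-0.2],"hand":1},{"linear":[0,0,-0.6],"rot":[0,0,0],"hand":1},{"linear":[0,0,-0.5],"rot":[0,0,0],"hand":1},{"linear":[0,0,0],"rot":[0,0,0],"hand":1}]'
python3 - <<'E'
from h import *
o=monitor.get_obs();M=R.from_euler('xyz',o['orientation'],degrees=True).as_matrix()
print(o['tool_pos'].round(4),M[:,0].round(4),np.degrees(np.arctan2(M[1,1],M[0,1])),((np.array([.5135,-.163,.021])-o['tool_pos'])/.06).round(3))
E
```

```text
clock: 2.58
tool_pos: [0.5138, -0.158, 0.0948]
orientation: [-88.4, 90.0, 6.2]
force: [-0.1, -0.0, 0.3]
opening: 0.0874
[ 0.5138 -0.158   0.0948] [ 3.e-04  0.e+00 -1.e+00] -175.4215320261961 [-0.005 -0.083 -1.231]
```

```bash
python3 -m crank '[{"linear":[0,-0.05,-0.4],"rot":[0,0,-0.1],"hand":0.8},{"linear":[0,-0.04,-0.4],"rot":[0,0,0],"hand":0.8},{"linear":[0,0,-0.25],"rot":[0,0,0],"hand":0.8},{"linear":[0,0,-0.15],"rot":[0,0,0],"hand":0.7},{"linear":[0,0,0],"rot":[0,0,0],"hand":0.7}]'
python3 - <<'E'
from h import *
o=monitor.get_obs();M=R.from_euler('xyz',o['orientation'],degrees=True).as_matrix()
print(o['tool_pos'].round(4),M[:,0].round(4),np.degrees(np.arctan2(M[1,1],M[0,1])),((np.array([.5135,-.163,.021])-o['tool_pos'])/.06).round(3))
E
```

```text
clock: 3.2
tool_pos: [0.5186, -0.1602, 0.0275]
orientation: [-98.6, 89.5, -4.1]
force: [0.3, 0.3, 0.0]
opening: 0.0615
[ 0.5186 -0.1602  0.0275] [ 9.4e-03 -7.0e-04 -1.0e+00] -175.51028366103031 [-0.086 -0.046 -0.108]
```

```bash
python3 -m crank '[{"linear":[-0.08,-0.04,-0.1],"rot":[0,0.1,-0.08],"hand":0.7},{"linear":[0,0,0],"rot":[0,0,0],"hand":0.7},{"linear":[0,0,0],"rot":[0,0,0],"hand":0.7}]'
python3 - <<'E'
from h import *
o=monitor.get_obs();M=R.from_euler('xyz',o['orientation'],degrees=True).as_matrix()
print(o['qvel'].round(2),o['tool_pos'].round(4),M[:,0].round(4),np.degrees(np.arctan2(M[1,1],M[0,1])),((np.array([.5135,-.163,.021])-o['tool_pos'])/.06).round(3))
E
```

```text
clock: 3.58
tool_pos: [0.5146, -0.1627, 0.0226]
orientation: [-111.4, 89.9, -17.3]
force: [0.2, 0.3, -1.0]
opening: 0.0614
[-0.06 -0.01 -0.23 -0.15 -0.08 -0.11] [ 0.5146 -0.1627  0.0226] [ 2.5e-03 -8.0e-04 -1.0e+00] -175.92420159843374 [-0.018 -0.005 -0.027]
```

Well aligned, so I'll close.

```bash
python3 -m crank '[{"linear":[-0.01,0,0],"rot":[0,0,0],"hand":0.4},{"linear":[0,0,0],"rot":[0,0,0],"hand":0.2},{"linear":[0,0,0],"rot":[0,0,0],"hand":0},{"linear":[0,0,0],"rot":[0,0,0],"hand":0},{"linear":[0,0,0],"rot":[0,0,0],"hand":0},{"linear":[0,0,0],"rot":[0,0,0],"hand":0}]'
python3 - <<'E'
from h import *
o=monitor.get_obs();M=R.from_euler('xyz',o['orientation'],degrees=True).as_matrix()
print(o['tool_pos'].round(4),M[:,0].round(4),np.degrees(np.arctan2(M[1,1],M[0,1])))
E
```

```text
clock: 4.32
tool_pos: [0.5135, -0.1629, 0.023]
orientation: [-116.5, 89.9, -22.4]
force: [-1.2, 0.1, 0.2]
opening: 0.0319
[ 0.5135 -0.1629  0.023 ] [ 2.1e-03 -9.0e-04 -1.0e+00] -175.933123417322
```

```bash
python3 -m crank '[{"linear":[0,0,0.15],"rot":[0,0,0],"hand":0},{"linear":[0,0,0.1],"rot":[0,0,0],"hand":0},{"linear":[0,0,0],"rot":[0,0,-0.5],"hand":0},{"linear":[0,0,0],"rot":[0,0,-1],"hand":0},{"linear":[0,0,0],"rot":[0,0,-1],"hand":0},{"linear":[0,0,0],"rot":[0,0,-1],"hand":0},{"linear":[0,0,0],"rot":[0,0,-1],"hand":0},{"linear":[0,0,0],"rot":[0,0,-1],"hand":0},{"linear":[0,0,0],"rot":[0,0,-1],"hand":0},{"linear":[0,0,0],"rot":[0,0,-1],"hand":0},{"linear":[0,0,0],"rot":[0,0,-1],"hand":0},{"linear":[0,0,0],"rot":[0,0,-1],"hand":0},{"linear":[0,0,0],"rot":[0,0,0],"hand":0}]'
python3 - <<'E'
from h import *
o=monitor.get_obs();M=R.from_euler('xyz',o['orientation'],degrees=True).as_matrix()
print(o['tool_pos'].round(4),M[:,0].round(4),np.degrees(np.arctan2(M[1,1],M[0,1])),o['joint_pos'].round(1))
E
```

```text
clock: 5.95
tool_pos: [0.5108, -0.1619, 0.0394]
orientation: [66.1, 89.9, 111.0]
force: [-0.7, 0.9, -6.2]
opening: 0.0319
[ 0.5108 -0.1619  0.0394] [-7.0e-04  1.9e-03 -1.0e+00] 134.89954809513745 [  3.3  19.1 -29.8  -0.2 -41.1 -48.3]
```

```bash
python3 -m crank '[{"linear":[0,0,0],"rot":[0,0,-0.7],"hand":0},{"linear":[0,0,0],"rot":[0,0,-1],"hand":0},{"linear":[0,0,0],"rot":[0,0,-1],"hand":0},{"linear":[0,0,0],"rot":[0,0,-1],"hand":0},{"linear":[0,0,0],"rot":[0,0,-1],"hand":0},{"linear":[0.1,-0.02,0],"rot":[0,0,-1],"hand":0},{"linear":[0.1,-0.02,0],"rot":[0,0,-1],"hand":0},{"linear":[0.1,-0.02,0],"rot":[0,0,-1],"hand":0},{"linear":[0.1,-0.02,0],"rot":[0,0,-1],"hand":0},{"linear":[0.1,-0.01,0],"rot":[0,0,-1],"hand":0},{"linear":[0,0,0],"rot":[0,0,-0.5],"hand":0},{"linear":[0,0,0],"rot":[0,0,0],"hand":0},{"linear":[0,0,0],"rot":[0,0,0],"hand":0}]'
python3 - <<'E'
from h import *
o=monitor.get_obs();M=R.from_euler('xyz',o['orientation'],degrees=True).as_matrix()
print(o['tool_pos'].round(4),M[:,0].round(4),np.degrees(np.arctan2(M[1,1],M[0,1])),o['joint_pos'].round(1))
for n in('wrist','top','scene'):
    s=snap(n);save(s,n+'2.png');np.savez(n+'2.npz',**{k:np.array(s[k]) for k in('image','depth','K','k1','wfc')})
im=cv2.imread('pics/top2.png');cv2.imwrite('pics/top2c.png',cv2.resize(im[145:295,185:385],None,fx=4,fy=4,interpolation=cv2.INTER_CUBIC))
im=cv2.imread('pics/scene2.png');cv2.imwrite('pics/sc2c.png',cv2.resize(im[165:295,180:380],None,fx=4,fy=4,interpolation=cv2.INTER_CUBIC))
E
```

```text
clock: 7.58
tool_pos: [0.5404, -0.1668, 0.04]
orientation: [97.6, 89.8, 91.5]
force: [-0.7, -0.6, -5.6]
opening: 0.0318
[ 0.5404 -0.1668  0.04  ] [-1.0e-04  3.4e-03 -1.0e+00] 83.88898537376427 [  2.5  21.3 -26.   -0.3 -42.7 -98.4]
```

View pics/wrist2.png

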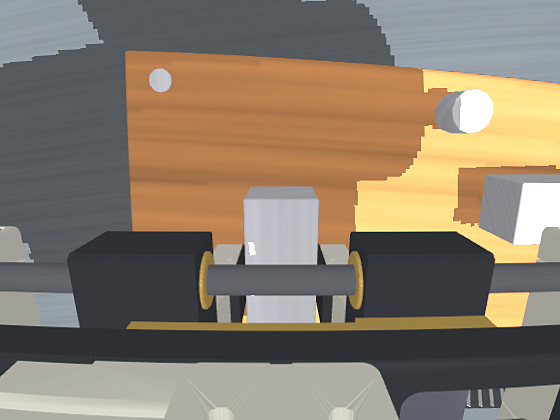

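View pics/sc2c.png

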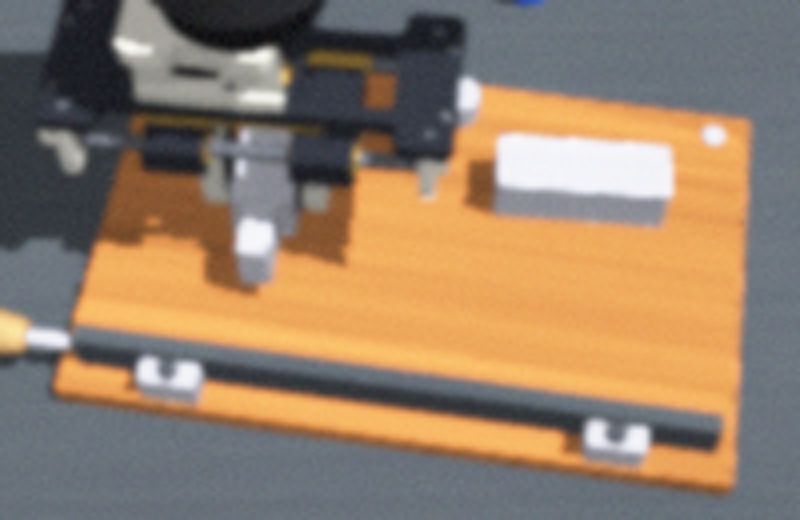

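```bash
python3 -m crank '[{"linear":[0.12,-0.02,0],"rot":[-0.04,0,-0.3],"hand":0},{"linear":[0.12,-0.02,-0.05],"rot":[0,0,-0.25],"hand":0},{"linear":[0.12,-0.02,-0.05],"rot":[0,0,0],"hand":0},{"linear":[0.1,-0.02,-0.05],"rot":[0,0,0],"hand":0},{"linear":[0,0,0],"rot":[0,0,0],"hand":0},{"linear":[0,0,0],"rot":[0,0,0],"hand":0}]'
cat > st.py <<'E'
from h import *
o=monitor.get_obs();M=R.from_euler('xyz',o['orientation'],degrees=True).as_matrix()
a=np.radians(-9.45);n=np.array([np.cos(a),np.sin(a)]);t=np.array([-n[1],n[0]]);p=o['tool_pos']
print('z',p[2].round(4),'n',(p[:2]@n).round(4),'t',(p[:2]@t).round(4),'tool x',M[:,0].round(4),'yaw err',(np.degrees(np.arctan2(M[1,1],M[0,1]))-80.55).round(2),'Fn',(o['force'][:2]@n).round(2),'Fz',o['force'][2].round(2),'clk',o['clock'])
E
python3 st.py
```

```text
clock: 8.48
tool_pos: [0.5702, -0.1721, 0.0298]
orientation: [-135.2, 90.0, -144.2]
force: [-0.7, 0.7, -6.2]
opening: 0.0314
z 0.0298 n 0.5907 t -0.0761 tool x [-6.e-04 -4.e-04 -1.e+00] yaw err 0.38 Fn -0.79 Fz -6.16 clk 8.475
```

```bash
python3 -m crank '[{"linear":[0,0,-0.06],"rot":[0,0,-0.07],"hand":0},{"linear":[0,0,-0.03],"rot":[0,0,0],"hand":0},{"linear":[0,0,0],"rot":[0,0,0],"hand":0},{"linear":[0,0,0],"rot":[0,0,0],"hand":0}]'
python3 - <<'E'
exec(open('st.py').read())
for n in('top','scene','wrist'):
    s=snap(n);save(s,n+'3.png');np.savez(n+'3.npz',**{k:np.array(s[k]) for k in('image','depth','K','k1','wfc')})
im=cv2.imread('pics/scene3.png');cv2.imwrite('pics/sc3c.png',cv2.resize(im[190:265,190:290],None,fx=8,fy=8,interpolation=cv2.INTER_CUBIC))
E
```

```text
clock: 8.98
tool_pos: [0.5697, -0.172, 0.0243]
orientation: [-143.0, 90.0, -152.5]
force: [-0.4, 0.1, -5.8]
opening: 0.0319
z 0.0243 n 0.5902 t -0.0761 tool x [-7.e-04 -3.e-04 -1.e+00] yaw err 0.01 Fn -0.38 Fz -5.75 clk 8.975
```

View pics/sc3c.png

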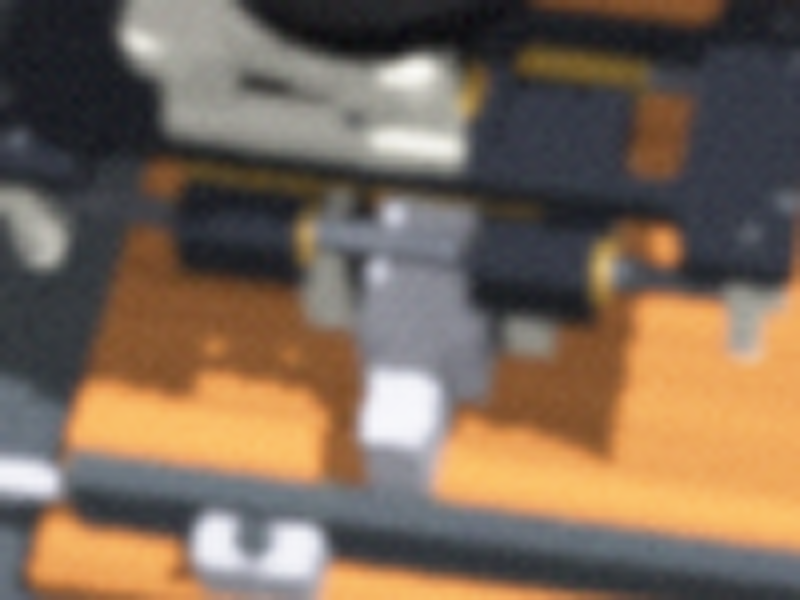

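View pics/top3.png

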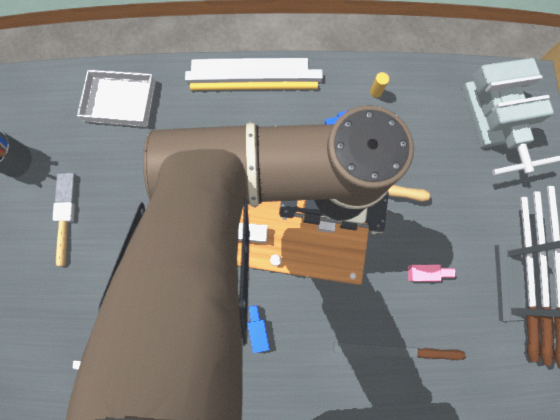

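The scene crop shows the nose's end edge at crop (362–438, 443), facing the file with a gap still open. Measuring the gap in that same view.

```bash
python3 - <<'E'
from h import *
s=dict(np.load('scene3.npz'))
a=np.radians(-9.45);n=np.array([np.cos(a),np.sin(a)]);t=np.array([-n[1],n[0]])
for q in [(362,440),(438,447)]:
    p=onplane(s,(189.5+q[0]/8,189.5+q[1]/8),.0495)[0]; print(p.round(4),p[:2]@n,p[:2]@t)
def proj(s,p):
    c=(np.linalg.inv(s['wfc'])@np.r_[p,1])[:3]; x=np.array([c[0],-c[1]])/-c[2]; x=x*(1+s['k1']*(x@x)); K=s['K']
    return K[:2,:2]@x+K[:2,2]
for z,r in((.0495,(.62,.66)),(.042,(.64,.68))):
  for L in(-.08,-.076,-.072):
    print(z,L,[int(cv2.getRectSubPix(s['image'],(1,1),tuple(map(float,proj(s,np.r_[n*d+t*L,z])))).mean()) for d in np.arange(*r,.002)])
E
```

```text
[ 0.619  -0.1872  0.0495] 0.6413257358321908 -0.08298713453704751
[ 0.6211 -0.1685  0.0495] 0.6403570093107066 -0.06424269390363078
0.0495 -0.08 [171, 208, 235, 243, 243, 244, 245, 246, 245, 241, 227, 186, 146, 133, 127, 120, 114, 113, 115, 117, 115]
0.0495 -0.076 [178, 214, 239, 245, 246, 246, 247, 247, 247, 242, 223, 186, 151, 144, 141, 138, 131, 127, 122, 118, 116]
0.0495 -0.072 [170, 208, 235, 244, 246, 246, 247, 247, 245, 241, 223, 189, 158, 144, 141, 139, 133, 125, 122, 117, 116]
0.042 -0.08 [153, 141, 137, 132, 125, 117, 115, 117, 119, 110, 92, 71, 57, 58, 67, 94, 135, 166, 177, 177, 175]
0.042 -0.076 [156, 143, 142, 141, 134, 127, 123, 120, 116, 110, 95, 70, 58, 55, 66, 90, 132, 165, 177, 177, 174]
0.042 -0.072 [163, 146, 141, 140, 134, 127, 123, 118, 114, 108, 91, 71, 60, 57, 63, 89, 134, 168, 177, 176, 174]
```

```bash
python3 -m crank '[{"linear":[0,0,-0.02],"rot":[0,0,0],"hand":0},{"linear":[0,0,0],"rot":[0,0,0],"hand":0}]'; python3 st.py
python3 -m crank '[{"linear":[0.05,-0.008,0],"rot":[0,0,0],"hand":0},{"linear":[0.04,-0.006,0],"rot":[0,0,0],"hand":0},{"linear":[0,0,0],"rot":[0,0,0],"hand":0}]'; python3 st.py
```

```text
clock: 9.38
tool_pos: [0.5699, -0.172, 0.0232]
orientation: [-107.8, 90.0, -117.2]
force: [-0.1, -0.5, -6.0]
opening: 0.032
z 0.0232 n 0.5904 t -0.0761 tool x [-2.e-04 -4.e-04 -1.e+00] yaw err 0.01 Fn -0.05 Fz -6.01 clk 9.375
clock: 9.75
tool_pos: [0.5759, -0.1729, 0.0232]
orientation: [-91.3, 90.0, -100.7]
force: [1.3, 0.2, -5.8]
opening: 0.032
z 0.0232 n 0.5964 t -0.076 tool x [-1.e-04 -4.e-04 -1.e+00] yaw err 0.01 Fn 1.29 Fz -5.81 clk 9.75
```

```bash
python3 -m crank '[{"linear":[0,0,-0.012],"rot":[0,0,0],"hand":0},{"linear":[0,0,0],"rot":[0,0,0],"hand":0}]'; python3 st.py
python3 -m crank '[{"linear":[0.012,-0.002,-0.01],"rot":[0,0,0],"hand":0},{"linear":[0.012,-0.002,0],"rot":[0,0,0],"hand":0}]'; python3 st.py
```

```text
clock: 10.0
tool_pos: [0.5758, -0.1729, 0.0231]
orientation: [-76.8, 90.0, -86.3]
force: [0.8, -0.2, -4.8]
opening: 0.032
z 0.0231 n 0.5964 t -0.076 tool x [ 0.e+00 -5.e-04 -1.e+00] yaw err 0.02 Fn 0.78 Fz -4.81 clk 10.0
clock: 10.25
tool_pos: [0.5763, -0.173, 0.0231]
orientation: [-154.8, 89.9, -164.3]
force: [-0.5, 0.2, -4.6]
opening: 0.0319
z 0.0231 n 0.5969 t -0.0761 tool x [-1.4e-03 -4.0e-04 -1.0e+00] yaw err 0.02 Fn -0.52 Fz -4.59 clk 10.25
```

```bash
python3 -m crank '[{"linear":[0,0,-0.03],"rot":[0,0.015,0],"hand":0},{"linear":[0,0,0],"rot":[0,0,0],"hand":0}]'; python3 st.py
python3 -m crank '[{"linear":[0.03,-0.005,0],"rot":[0,0,0],"hand":0},{"linear":[0.03,-0.005,0],"rot":[0,0,0],"hand":0}]'; python3 st.py
```

```text
clock: 10.5
tool_pos: [0.5768, -0.173, 0.0233]
orientation: [-138.7, 89.9, -148.1]
force: [0.6, 0.2, -6.5]
opening: 0.0319
z 0.0233 n 0.5974 t -0.076 tool x [-1.3e-03 -8.0e-04 -1.0e+00] yaw err 0.07 Fn 0.55 Fz -6.5 clk 10.5
clock: 10.75
tool_pos: [0.5791, -0.1736, 0.023]
orientation: [-162.0, 89.8, -171.4]
force: [-8.0, 3.1, 7.4]
opening: 0.0319
z 0.023 n 0.5997 t -0.0762 tool x [-4.2e-03 -6.0e-04 -1.0e+00] yaw err 0.05 Fn -8.42 Fz 7.42 clk 10.75
```

```bash
python3 -m crank '[{"linear":[0.015,-0.002,0],"rot":[0,0.03,0],"hand":0},{"linear":[0,0,0],"rot":[0,0,0],"hand":0}]'; python3 st.py
python3 - <<'E'
from h import *
s=snap('scene');save(s,'scene4.png');np.savez('scene4.npz',**{k:np.array(s[k]) for k in('image','depth','K','k1','wfc')})
im=cv2.imread('pics/scene4.png');cv2.imwrite('pics/sc4c.png',cv2.resize(im[190:265,190:290],None,fx=8,fy=8,interpolation=cv2.INTER_CUBIC))
E
python3 st.py
```

```text
clock: 11.0
tool_pos: [0.5793, -0.1737, 0.0233]
orientation: [-167.2, 89.5, -176.5]
force: [-2.3, 1.9, 0.0]
opening: 0.0317
z 0.0233 n 0.5999 t -0.0762 tool x [-8.7e-03 -5.0e-04 -1.0e+00] yaw err 0.06 Fn -2.62 Fz 0.01 clk 11.0
z 0.0232 n 0.5999 t -0.0762 tool x [-8.7e-03 -5.0e-04 -1.0e+00] yaw err 0.06 Fn -3.36 Fz 1.45 clk 11.05
```

View pics/sc4c.png

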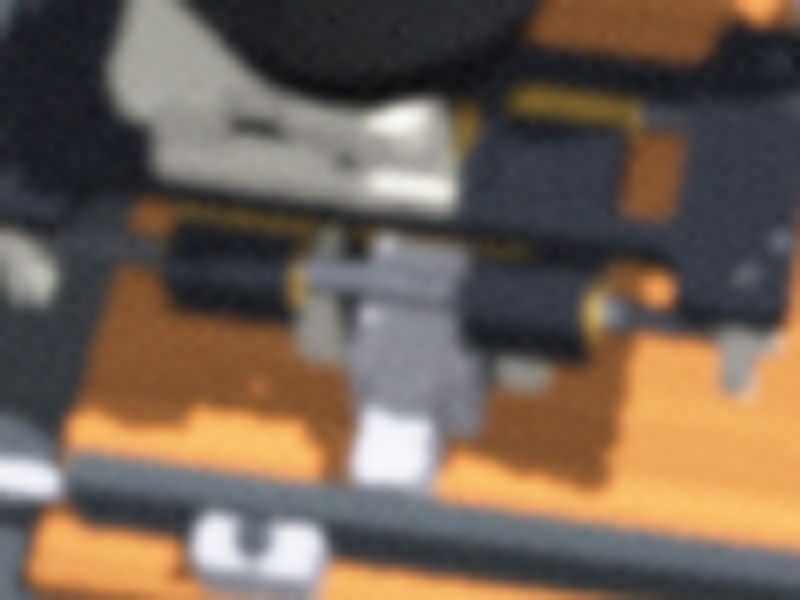

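```bash
python3 -m crank '[{"linear":[0,0,0],"rot":[0,-0.1,0],"hand":0},{"linear":[0,0,0],"rot":[0,0,0],"hand":0}]'; python3 st.py
python3 -m crank '[{"linear":[0.02,-0.003,-0.005],"rot":[0,0,0],"hand":0},{"linear":[0.02,-0.003,-0.005],"rot":[0,0,0],"hand":0}]'; python3 st.py
```

```text
clock: 11.3
tool_pos: [0.5793, -0.1737, 0.0231]
orientation: [-32.5, 90.0, -41.9]
force: [-1.7, 1.5, 0.8]
opening: 0.0316
z 0.0231 n 0.6 t -0.0763 tool x [ 6.e-04 -6.e-04 -1.e+00] yaw err 0.05 Fn -1.93 Fz 0.85 clk 11.3
clock: 11.55
tool_pos: [0.5793, -0.1737, 0.0231]
orientation: [-168.5, 89.8, -177.9]
force: [-8.3, 3.7, 8.4]
opening: 0.0316
z 0.0231 n 0.6 t -0.0762 tool x [-3.7e-03 -1.0e-04 -1.0e+00] yaw err 0.04 Fn -8.78 Fz 8.45 clk 11.55
```

Pushing doesn't move the nose forward any more (n stays at 0.600), so it is on the file. I'll level the tool and let go.

```bash
python3 -m crank '[{"linear":[0.005,0,0],"rot":[0,-0.05,0],"hand":0},{"linear":[0,0,0],"rot":[0,0,0],"hand":0}]'; python3 st.py
python3 -m crank '[{"linear":[0,0,0],"rot":[0,0,0],"hand":0.4},{"linear":[0,0,0],"rot":[0,0,0],"hand":0.5},{"linear":[0,0,0],"rot":[0,0,0],"hand":0.6},{"linear":[0,0,0],"rot":[0,0,0],"hand":0.6}]'; python3 st.py
```

```text
clock: 11.8
tool_pos: [0.5794, -0.1737, 0.0231]
orientation: [-5.3, 90.0, -14.7]
force: [-2.5, 1.1, 0.1]
opening: 0.0319
z 0.0231 n 0.6001 t -0.0762 tool x [ 5.e-04 -1.e-04 -1.e+00] yaw err 0.04 Fn -2.64 Fz 0.1 clk 11.8
clock: 12.3
tool_pos: [0.5823, -0.1741, 0.0239]
orientation: [-0.9, 89.7, -10.2]
force: [0.6, -0.0, -0.1]
opening: 0.0519
z 0.0239 n 0.603 t -0.0762 tool x [ 5.1e-03 -9.0e-04 -1.0e+00] yaw err 0.08 Fn 0.64 Fz -0.14 clk 12.3
```

Released. I'll rise straight up, then move back and away for a clear view.

```bash
python3 -m crank '[{"linear":[0,0,0.2],"rot":[0,0,0],"hand":0.6},{"linear":[0,0,0.5],"rot":[0,0,0],"hand":0.6},{"linear":[0,0,0.8],"rot":[0,0,0],"hand":0.7},{"linear":[0,0,0.9],"rot":[0,0,0],"hand":0.8},{"linear":[0,0,0.5],"rot":[0,0,0],"hand":0.8},{"linear":[-0.3,0.7,0],"rot":[0,0,0],"hand":0.8},{"linear":[-0.3,0.9,0],"rot":[0,0,0],"hand":0.8},{"linear":[-0.2,0.9,0],"rot":[0,0,0],"hand":0.8},{"linear":[0,0.9,0],"rot":[0,0,0],"hand":0.8},{"linear":[0,0.9,0],"rot":[0,0,0],"hand":0.8},{"linear":[0,0.9,0],"rot":[0,0,0],"hand":0.8},{"linear":[0,0.9,0],"rot":[0,0,0],"hand":0.8},{"linear":[0,0.9,0],"rot":[0,0,0],"hand":0.8},{"linear":[0,0,0],"rot":[0,0,0],"hand":0.8},{"linear":[0,0,0],"rot":[0,0,0],"hand":0.8}]'
python3 - <<'E'
from h import *
for n in('top','scene'):
    s=snap(n);save(s,n+'5.png');np.savez(n+'5.npz',**{k:np.array(s[k]) for k in('image','depth','K','k1','wfc')})
im=cv2.imread('pics/top5.png');cv2.imwrite('pics/top5c.png',cv2.resize(im[145:295,185:385],None,fx=4,fy=4,interpolation=cv2.INTER_CUBIC))
im=cv2.imread('pics/scene5.png');cv2.imwrite('pics/sc5c.png',cv2.resize(im[165:295,180:380],None,fx=4,fy=4,interpolation=cv2.INTER_CUBIC))
E
```

```text
clock: 14.18
tool_pos: [0.531, 0.2578, 0.2187]
orientation: [20.0, 88.8, 10.6]
force: [0.4, -0.7, -0.4]
opening: 0.0699
```

View pics/top5c.png

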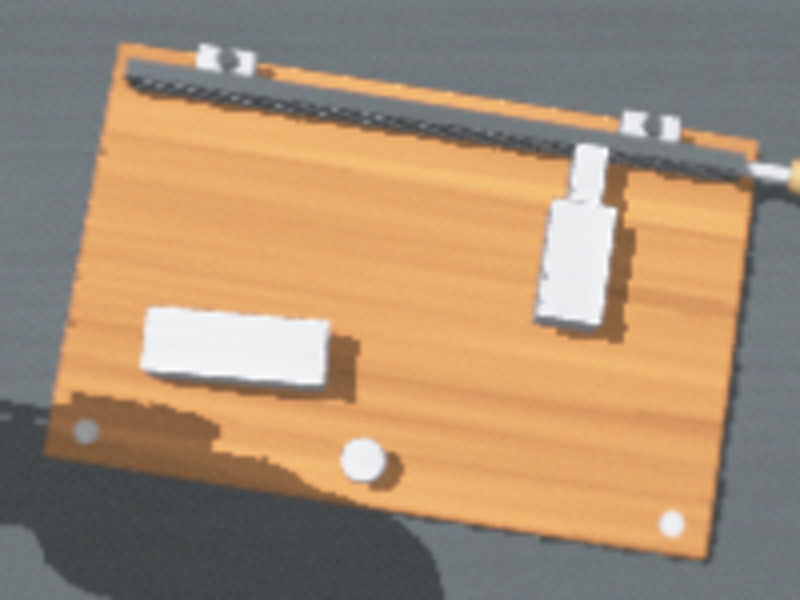

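View pics/sc5c.png

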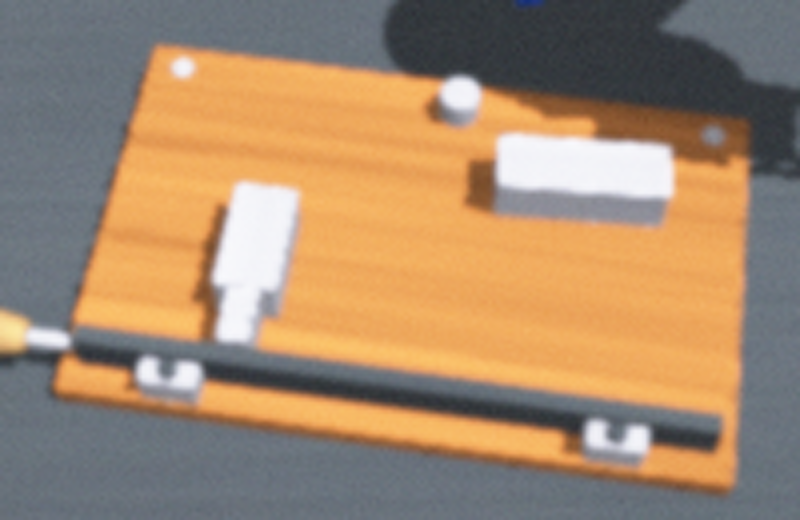

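In both crops the nose end touches the file (top crop (590,147), scene crop (235,345)). The plain bar and stub look unmoved, and the arm is clear. Now the angle, height and contact numerically.

```bash
python3 - <<'E'
from h import *
a=np.radians(-9.45);n=np.array([np.cos(a),np.sin(a)]);t=np.array([-n[1],n[0]])
for nm in('top','scene'):
    s=dict(np.load(nm+'5.npz'));P=bydepth(s,np.stack(np.meshgrid(np.arange(560),np.arange(420)),-1).reshape(-1,2)).reshape(420,560,3)
    hsv=cv2.cvtColor(s['image'],cv2.COLOR_RGB2HSV)
    m=((hsv[...,1]<60)&(hsv[...,2]>190)&(P[...,0]>.45)&(P[...,0]<.66)&(P[...,1]>-.3)&(P[...,1]<.1)&(P[...,0]*n[0]+P[...,1]*n[1]<.657)).astype(np.uint8)
    cs,_=cv2.findContours(m,cv2.RETR_EXTERNAL,cv2.CHAIN_APPROX_NONE)
    for c in cs:
        if cv2.contourArea(c)<100: continue
        c=c.reshape(-1,2);w=onplane(s,c,.048)[:,:2]
        print(nm,cv2.minAreaRect((w*1000).astype(np.float32)),'n ext',(w@n).min().round(4),(w@n).max().round(4))
        mm=np.zeros_like(m);cv2.drawContours(mm,[c.reshape(-1,1,2)],-1,1,-1)
        ys,xs=np.nonzero(mm);q=P[ys,xs]; A=np.c_[q[:,:2]-q[:,:2].mean(0),np.ones(len(q))]
        k=np.linalg.lstsq(A,q[:,2],rcond=None)[0];print('   z',k[2].round(4),'slope n,t deg',np.degrees([k[:2]@n,k[:2]@t]).round(2))
E
```

```text
top ((529.8916015625, -2.022430419921875), (89.38080596923828, 31.67364501953125), 84.7484359741211) n ext 0.5042 0.5416
   z 0.0476 slope n,t deg [-78.57 -12.24]
top ((585.6768798828125, -173.28012084960938), (33.4025993347168, 89.13699340820312), 81.14693450927734) n ext 0.5617 0.6508
   z 0.0458 slope n,t deg [-0.37 -3.23]
scene ((585.4470825195312, -172.7254180908203), (36.838417053222656, 92.3304672241211), 80.47455596923828) n ext 0.5597 0.652
   z 0.0474 slope n,t deg [34.58 76.36]
scene ((529.5665283203125, -2.7250518798828125), (90.47151947021484, 35.279396057128906), 84.22881317138672) n ext 0.5033 0.5424
   z 0.0473 slope n,t deg [65.6   3.26]
```

Square to within about 0.5° and at the face to within calibration. I have time for one closer look at the contact with the wrist camera.

```bash
python3 -m crank '[{"linear":[0.35,-0.85,0],"rot":[0,0,0],"hand":0.8},{"linear":[0.35,-0.85,0],"rot":[0,0,0],"hand":0.8},{"linear":[0.35,-0.85,0],"rot":[0,0,0],"hand":0.8},{"linear":[0.35,-0.85,0],"rot":[0,0,0],"hand":0.8},{"linear":[0.35,-0.85,0],"rot":[0,0,0],"hand":0.8},{"linear":[0.35,-0.85,0],"rot":[0,0,0],"hand":0.8},{"linear":[0.35,-0.85,0],"rot":[0,0,0],"hand":0.8},{"linear":[0.35,-0.85,-0.3],"rot":[0,0,0],"hand":0.8},{"linear":[0,0,-0.5],"rot":[0,0,0],"hand":0.8},{"linear":[0,0,0],"rot":[0,0,0],"hand":0.8},{"linear":[0,0,0],"rot":[0,0,0],"hand":0.8}]'
python3 - <<'E'
from h import *
s=snap('wrist');save(s,'wrist6.png');np.savez('wrist6.npz',**{k:np.array(s[k]) for k in('image','depth','K','k1','wfc')})
print(s['wfc'][:3,3])
E
```

```text
clock: 15.65
tool_pos: [0.6987, -0.1788, 0.1754]
orientation: [18.5, 88.5, 8.3]
force: [0.0, 0.4, 0.6]
opening: 0.0704
[ 0.63033217 -0.16786466  0.33142409]
```

View pics/wrist6.png

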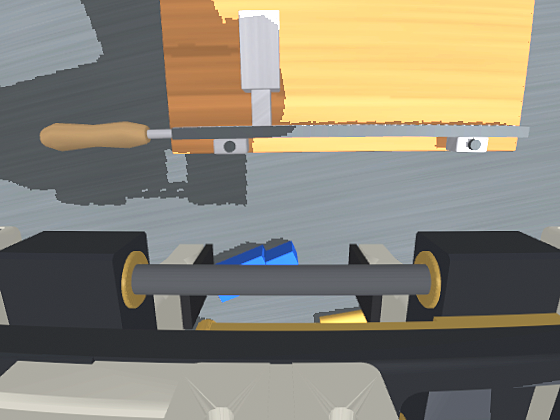

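```bash
python3 - <<'E'
import cv2
im=cv2.imread('pics/wrist6.png');cv2.imwrite('pics/w6c.png',cv2.resize(im[80:155,215:315],None,fx=8,fy=8,interpolation=cv2.INTER_NEAREST))
E
```

```text
(no output)
```

View pics/w6c.png

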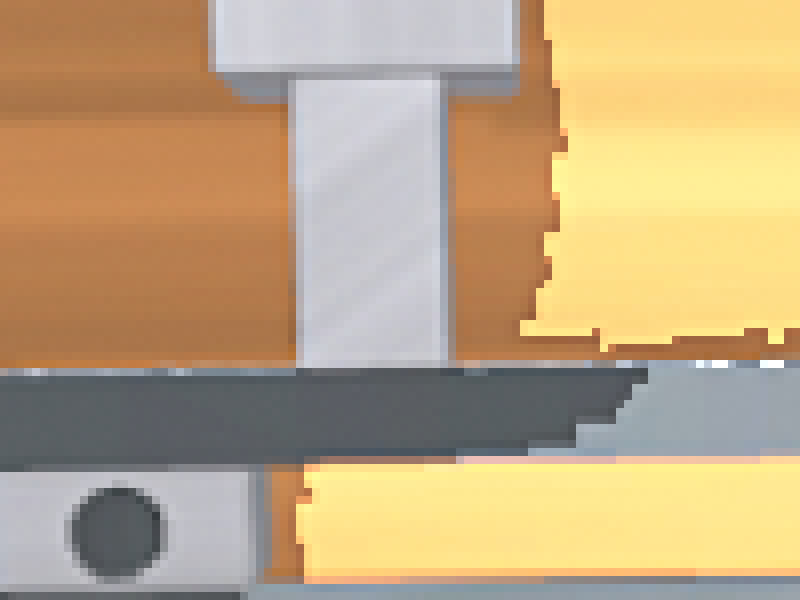

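In the close view the nose end, at crop (300–450, 367), meets the file edge with no gap, and its shoulder is parallel to the file. Handing in.

```bash
python3 -c "
from plant import ticket; print(ticket.close_job())"
```

```text
the job is handed in; nothing more can be done
None
```

I gripped the stepped steel block across its shank, lifted it about 17 mm and turned it about 103.5° clockwise. I then set it down, slid it until the nose stopped against the file (about 9 N), let go and moved the arm clear. It was handed in at about 15.7 s of the 32 s allowed.

**Contact:** the nose end is flush on the file face, with no gap visible in the close wrist view. The cameras place the nose end and the face within about 1–2 mm of each other, which is no better than the calibration.

**Squareness:** the block lies at 80.5° in one view and 81.1° in the other, against about 80.55° for the file's direction. That is within about 0.6°.

**Flatness:** this check is weak. My fits of the top face's tilt from camera depth were unusable. I am relying on the tool having been level at release, with the block already resting on the board.

**Surroundings:** the plain block measures the same as at the start to within 0.1 mm. I did not touch the look-alikes.

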